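# Make up two sensor installation kits

### The job

Make up the two installation kits, each part standing upright on the floor of its own bay. The two-bay tray gets the dome cover in its wide bay and the tall leveling screw in its narrow bay; the three-bay tray gets the rubber grommet in the bay next to its finger tab, the brass plug in the middle bay and the short leveling screw in the far bay. Leave the bubble level and the flat tin where they are.

Things in the scene. Friction and masses are not known exactly. Their poses are not given: they have to be found in the camera images.
- dome_center (a point): Silver dome sensor cover, closed underneath: upright cylinder 56 mm in diameter up to 34 mm, then a rounded cap; 54 mm high in all. Stands upright on the shelf, the bulkiest of the loose parts. The point is at its centre, 27 mm above its underside; z points up.
- grommet_center (a point): Thick orange rubber cable grommet: a plain rigid ring standing on its flat end, outside diameter 44 mm, bore 20 mm, 38 mm high. The point is on its axis, 19 mm above its underside; z points up.
- tall_screw_center (a point): Tall black steel leveling screw standing on its round foot: foot 44 mm in diameter and 10 mm thick, threaded stem 16 mm in diameter rising from the middle, 64 mm high in all. The point is on its axis, 32 mm above its underside; z points up.
- short_screw_center (a point): Short black steel leveling screw, same shape but smaller: foot 28 mm in diameter and 8 mm thick, threaded stem 10 mm in diameter, 44 mm high in all. The point is on its axis, 22 mm above its underside; z points up.
- plug_center (a point): Brass plug standing on its round head: head 38 mm in diameter and 10 mm thick, plain stub 24 mm in diameter above it, 40 mm high in all. The point is on its axis, 20 mm above its underside; z points up.
- tray2: Two-bay kit tray of plywood, fixed to the shelf, 84 mm (x) by 154 mm (y) outside. Floor 3 mm above the shelf, rims and divider 4 mm thick and 9 mm above the shelf. Origin at the middle of the tray, at shelf level; y runs along the row of bays. Wide bay on the +y side: 76 mm (x) by 80 mm (y), centre at y = +33 mm. Narrow bay on the -y side: 76 mm (x) by 62 mm (y), centre at y = -42 mm. Both centres at x = 0.
- tray3: Three-bay kit tray of plywood, fixed to the shelf, 74 mm (x) by 202 mm (y) outside, with a finger tab (44 by 24 mm, 6 mm high, a dark dot on it) standing out from its +y end. Floor 3 mm above the shelf, rims and dividers 4 mm thick and 9 mm above the shelf. Origin at the middle of the tray, at shelf level; y runs along the row of bays towards the tab. Bays 66 mm (x) by about 62 mm (y), centres at x = 0 and y = +66 mm (tab end), 0 (middle) and -66 mm (far end).
- level_center (a point): Bystander: loose round bubble level, grey disc 50 mm in diameter, 17 mm high, with a green window. The point is at its centre. Leave it where it is.
- tin_center (a point): Bystander: loose flat steel tin, 60 by 44 mm, 20 mm high. The point is at its centre. Leave it where it is.

How it is judged:
By the outcome, as a careful person would: the job done as asked, in the order asked, and still so for the second after the job is handed in, with the robot touching nothing.
It also fails if it takes over 128 s, if anything falls off the work surface, if the arm or the gripper's body presses on something with over 40 N, if the wrist force passes 120 N, or if a joint passes its speed limit or range.

### The arm

A 6-joint arm with a two-finger parallel gripper is mounted at the origin on the work surface. World frame = base frame: x ahead of the robot, y to its left, z up, the work surface at z = 0. Lengths are in m, angles in rad, forces in N, time in s.
With the tool pointing down it reaches from about 0.35 to 0.8 m from the base axis. Payload 7.3 kg.
Tool frame: the origin (TCP) lies on the front face of the gripper's body, between the roots of the fingers; the fingertips stand 73 mm ahead of it and the grasp point (between the pads) lies 54 mm ahead of it (manip.tip_reach is the x of the fingertips in the tool frame, in m); x points along the fingers, y is the direction in which the jaws open and shut, and the axes are right-handed (so a half turn about x gives the same grasp; the last joint's range is limited). The gripper opens to 85 mm and grips with 20 to 120 N. Pads are 22 mm wide; open, the fingers measure 114 mm over their backs; the gripper's body (76 mm by 85 mm) begins 54 mm behind the grasp point. The pads swing forward as they close: fully open they stand 13 mm farther back than shut.
Start: joints at [-1.288, 0.342, 1.524, -0, 1.275, -0.146], TCP at [0.218, -0.477, 0.304] pointing down, gripper open.
Joint ranges: [-2.53, 2.53], [-0.77, 2.02], [0.04, 2.7], [-1, 4.14], [0.28, 2.66], [-3.11, 3.11]. Speed limits (rad/s): [2.57, 2.57, 3.14, 3.14, 3.14, 3.14].

### API

Orientations are given as a rotation vector (axis times angle).
In Python, from workcell import manip, optics gives the robot as it stands. The module is installed in compiled form; this text tells all that it offers.
- The arm moves only by the shell command python3 -m inch 'ROWS'. ROWS is text: rows parted by semicolons, each of 5 numbers parted by spaces: the closure, from 0 (fully open) to 1 (shut), then the shift along the tool's x, y, z in mm, then the turn about the tool's x in degrees. A call has 1 to 5 rows; each row shifts and turns the commanded pose from where the row before left it, along the tool's axes as they then stand; what a row does not reach is not made up. A row lasts 1/10 s, in which the tool goes at most 50 mm and 8.59 degrees, less where a joint would pass 70% of its speed; a pose out of reach is approached as far as the arm can. A call is refused whole if a number of a shift passes 50 or a number of a turn 8.59, either way. A call with a gripper value outside its range is refused whole. The fingers move at their own pace and stop on an object; the grip force is fixed at half the most. Time passes only in rows, so rows that do not move let the fingers close. It gives the time, the measured TCP pose, the force and the opening at its end, in the units of the state.
- manip.sense(): the state, without advancing time (a new reading comes with each control period).
- optics.camera(name): name is "scene" or "side" or "wrist"; returns the picture (384x512x3 uint8, red, green, blue); there is no depth.
- optics.camera_info(name): a dict with "fx", "fy", "cx", "cy" (pixels), "R" (3x3) and "t" (3): a world point X has camera coordinates R X + t. Camera axes: x right, y down, z forward; pixel columns grow to the right and rows downward; lengths in m; the calibration is good to about 2 mm. A picture is of the moment at which its call begins: read the wrist's pose just before it. camera_info takes no time and is no camera call; for the wrist camera it gives the pose at the moment of the call.
- manip.job_done(): hands the job in, once; it reports no verdict.
The state is a dict: "time_s": time; "joints": joint angles; "joint_vel": joint speeds; "joint_efforts": joint torques, N m; "eef_pos": TCP position; "ee_rot": TCP orientation; "force": force on the tool from outside, world axes, zero at the start; "ft_torque": the same for the moment, N m; "grip_width": finger opening in m.
Only numpy, scipy, OpenCV 4.12 (cv2) and the standard library are available. Lean on these libraries where they do the work, as an engineer would, in place of code of your own. Each camera call takes 0.05 s, during which the arm holds its last target.

## Working session

There is one attempt and no reset: what is moved stays moved. The work goes in short steps, Python scripts to look and compute and a shell command to move; the robot and the scene stay as the last step left them, time stands still between calls to the robot, and variables do not carry over. Pictures are saved under pics/ and viewed, and the job is handed in when it is done.

```bash
mkdir -p pics; ls
python3 - <<'E'
from workcell import manip, optics
import cv2
s=manip.sense();print({k:(v if not hasattr(v,'__len__') else [round(float(x),4) for x in v]) for k,v in s.items()})
print(manip.tip_reach)
for n in ["scene","side"]:
    im=optics.camera(n);cv2.imwrite(f"pics/{n}0.png",im[...,::-1]);
    i=optics.camera_info(n);print(n,i)
E
```

```text
pics
{'time_s': 0.0, 'joints': [-1.288, 0.3427, 1.525, -0.0, 1.2754, -0.146], 'joint_vel': [0.0005, -0.0015, 0.0006, 0.001, 0.0016, -0.0002], 'joint_efforts': [-0.0001, -43.3684, -24.6017, -0.0002, 0.0078, -0.0], 'eef_pos': [0.2182, -0.4772, 0.3032], 'ee_rot': [1.985, 0.4339, -1.9852], 'force': [-1.2228, 0.1206, -0.4844], 'ft_torque': [0.0284, 0.0047, -0.0302], 'grip_width': 0.0851601947603343}
0.0726
scene {'fx': 431.02182707101866, 'fy': 431.02182707101866, 'cx': 259.31303168983385, 'cy': 181.14885241139714, 'R': array([[-0.34756524,  0.93760347,  0.00990679],
       [ 0.76461752,  0.28952401, -0.57579153],
       [-0.54273239, -0.19255022, -0.81753652]]), 't': array([ 0.17512518, -0.37584723,  1.42278229])}
side {'fx': 440.1149403858904, 'fy': 440.1149403858904, 'cx': 252.73716348760883, 'cy': 190.0104030529777, 'R': array([[ 0.98837623, -0.15197457, -0.00401905],
       [-0.10397673, -0.65646017, -0.74716055],
       [ 0.11091106,  0.73889362, -0.66463144]]), 't': array([-0.53552513,  0.10166011,  1.01217267])}
```

View pics/scene0.png

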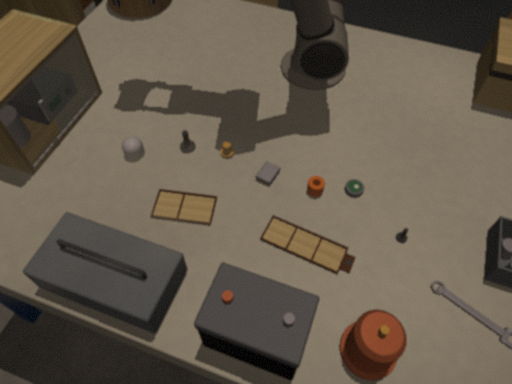

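View pics/side0.png

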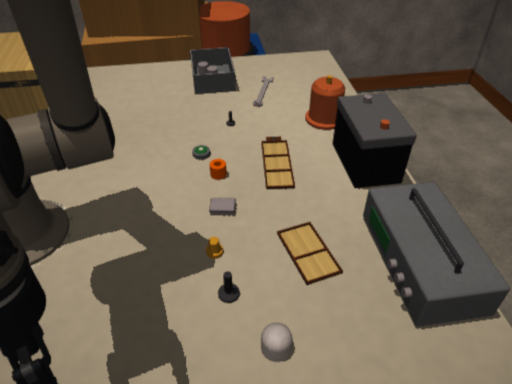

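Run:
```python
import cv2
a=cv2.imread('pics/scene0.png');b=cv2.imread('pics/side0.png')
cv2.imwrite('pics/s_crop1.png',cv2.resize(a[120:280,100:260],None,fx=3.7,fy=3.7,interpolation=cv2.INTER_CUBIC))
cv2.imwrite('pics/s_crop2.png',cv2.resize(a[140:290,220:420],None,fx=4,fy=4,interpolation=cv2.INTER_CUBIC))
cv2.imwrite('pics/d_crop1.png',cv2.resize(b[100:375,180:350],None,fx=2.18,fy=2.18,interpolation=cv2.INTER_CUBIC))
```

```text
(no output)
```

View pics/s_crop1.png

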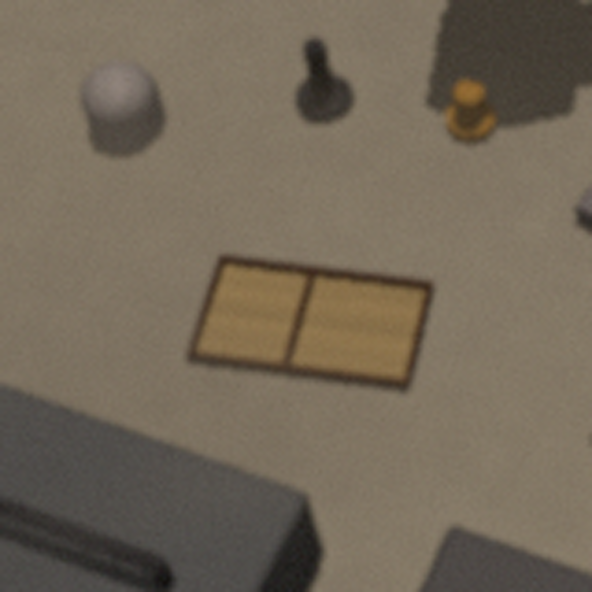

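View pics/s_crop2.png

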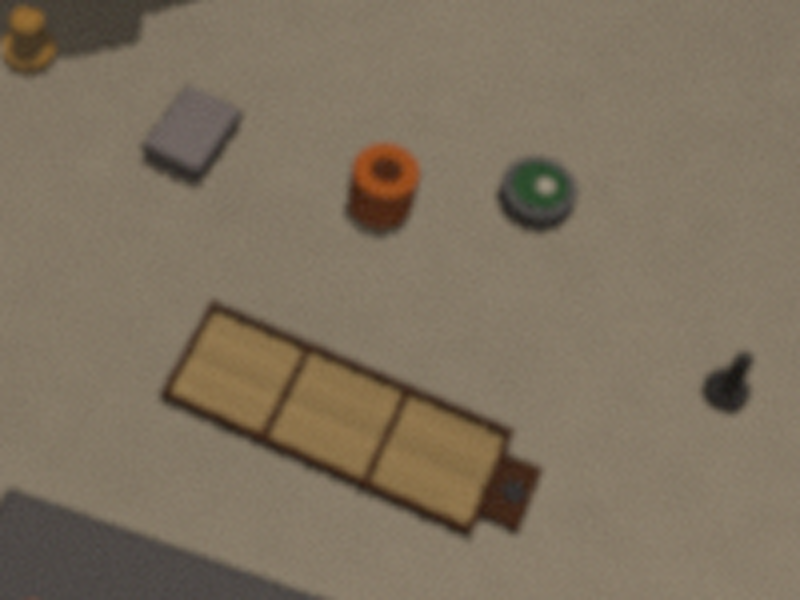

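View pics/d_crop1.png

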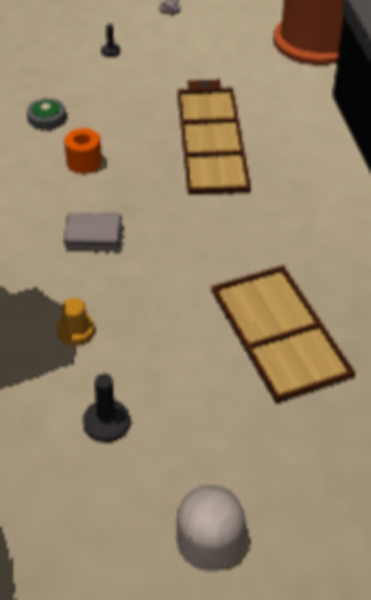

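```bash
cat > h.py <<'E'
import numpy as np,cv2
from workcell import manip,optics
def ray(info,u,v):
    d=info['R'].T@np.array([(u-info['cx'])/info['fx'],(v-info['cy'])/info['fy'],1]);c=-info['R'].T@info['t'];return c,d
def onz(info,uv,z):
    c,d=ray(info,*uv);return (c+d*(z-c[2])/d[2])[:2]
def proj(info,X):
    p=info['R']@np.asarray(X)+info['t'];return info['fx']*p[0]/p[2]+info['cx'],info['fy']*p[1]/p[2]+info['cy']
E
cat > m0.py <<'E'
from h import *
S=optics.camera_info('scene');D=optics.camera_info('side')
c1=lambda u,v:(100+u/3.7-.37,120+v/3.7-.37)
c2=lambda u,v:(220+u/4-.37,140+v/4-.37)
d=lambda u,v:(180+u/2.18-.27,100+v/2.18-.27)
L=[('dome',c1(123,108),d(212,527),.027),('grom',c2(387,171),d(83,137),.038),
('tall tip',c1(315,46),d(104,381),.062),('tall foot',c1(324,97),d(106,417),.010),
('plug top',c1(469,91),d(73,306),.04),('plug head',c1(470,120),d(76,328),.008),
('short tip',c2(743,357),d(110,29),.043),('short foot',c2(726,388),d(111,47),.006),
('level',c2(538,190),d(46,112),.012),('tin',c2(195,130),d(93,224),.018)]
for n,a,b,z in L: print(n,onz(S,a,z).round(4),onz(D,b,z).round(4))
for n,f,q,r in [('t2',c1,[(221,257),(433,284),(408,388),(190,360)],[(213,290),(283,267),(353,375),(279,400)]),
 ('t3',c2,[(213,302),(511,432),(470,535),(165,398)],[(179,90),(233,88),(249,189),(189,192)])]:
    for i,ff,k in [(S,f,q),(D,d,r)]:
        P=np.array([onz(i,ff(*p),.009) for p in k]);print(n,P.round(4).tolist(),'c',P.mean(0).round(4),cv2.minAreaRect((P*1000).astype(np.float32)))
E
python3 m0.py
```

```text
dome [ 0.5321 -0.3594] [ 0.5287 -0.3687]
grom [0.4699 0.1436] [0.4723 0.1457]
tall tip [ 0.453  -0.2357] [ 0.4565 -0.2358]
tall foot [ 0.4577 -0.2333] [ 0.4561 -0.2368]
plug top [ 0.4358 -0.1215] [ 0.4373 -0.1234]
plug head [ 0.4376 -0.1218] [ 0.4382 -0.1244]
short tip [0.5288 0.3801] [0.531 0.373]
short foot [0.5299 0.3805] [0.5324 0.3853]
level [0.4308 0.2387] [0.432  0.2382]
tin [0.4688 0.0126] [0.4699 0.0141]
t2 [[0.6154, -0.2375], [0.5834, -0.0884], [0.6656, -0.0707], [0.6977, -0.2174]] c [ 0.6405 -0.1535] ((640.791748046875, -154.05491638183594), (84.70317077636719, 152.53021240234375), 12.137155532836914)
t2 [[0.5839, -0.0958], [0.6642, -0.0748], [0.6947, -0.2249], [0.6178, -0.2422]] c [ 0.6402 -0.1594] ((640.5546264648438, -158.58612060546875), (82.93546295166016, 153.16244506835938), 12.697810173034668)
t3 [[0.5851, 0.0664], [0.6072, 0.2638], [0.6799, 0.2571], [0.6591, 0.0615]] c [0.6328 0.1622] ((632.5010986328125, 161.7823486328125), (199.70175170898438, 74.10090637207031), 83.9036865234375)
t3 [[0.6089, 0.2633], [0.6803, 0.2565], [0.6563, 0.0545], [0.5862, 0.0603]] c [0.6329 0.1586] ((633.261962890625, 158.37831115722656), (205.3987274169922, 71.71426391601562), 83.63704681396484)
```

```bash
cat >> h.py <<'E'
from scipy.spatial.transform import Rotation as Ro
def st():
    s=manip.sense();R=Ro.from_rotvec(s['ee_rot']).as_matrix();return s,np.array(s['eef_pos']),R
def go(x,y,tipz,reach=.0726):
    "tool-axis mm needed so that TCP is over x,y with z=tipz+reach"
    s,p,R=st();d=np.array([x,y,tipz+reach])-p
    print('t',round(s['time_s'],2),'tcp',p.round(4),'w',round(s['grip_width'],4),'F',np.round(s['force'],1),'toolshift mm',(R.T@d*1000).round(1))
E
python3 - <<'E'
from h import *
s,p,R=st();print(R.round(3));print('tool y az',np.degrees(np.arctan2(R[1,1],R[0,1])))
im=optics.camera('wrist');cv2.imwrite('pics/w0.png',im[...,::-1]);i=optics.camera_info('wrist');print((-i['R'].T@i['t']).round(4),(i['R']@R).round(3),i['fx'])
E
```

```text
[[-0.     0.416 -0.909]
 [ 0.001 -0.909 -0.416]
 [-1.    -0.001 -0.   ]]
tool y az -65.43127777989817
[ 0.2764 -0.4491  0.3738] [[-0.     1.    -0.   ]
 [-0.259  0.     0.966]
 [ 0.966  0.     0.259]] 282.5126260831618
```

View pics/w0.png

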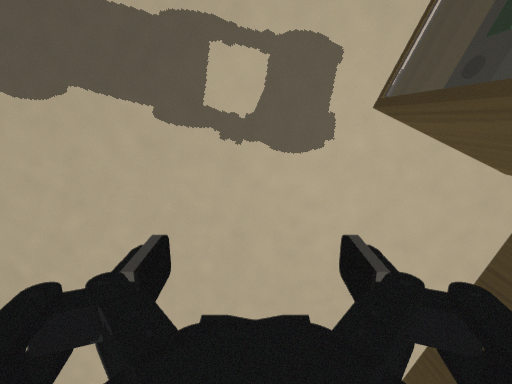

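```bash
python3 -m inch '0 0 0 0 -8.2;0 0 0 0 -8.2;0 0 0 0 -8.2;0 0 0 0 -8.2;0 0 0 0 -8.2'; python3 -m inch '0 0 0 0 -8.2;0 0 0 0 -8.2;0 0 0 0 -8; 0 0 0 0 0'
python3 - <<'E'
from h import *
s,p,R=st();print(np.round(s['joints'],2),R.round(3));go(.531,-.364,.11)
S=optics.camera_info('scene')
for uv in [(100,95),(38,165),(80,30)]: print(onz(S,uv,0))
E
```

```text
time_s: 0.65
eef_pos: [0.2183, -0.4773, 0.3036]
ee_rot: [1.512, 0.981, -1.512]
force: [0.2, -0.3, 0.7]
grip_width: 0.0853
time_s: 1.05
eef_pos: [0.2183, -0.4773, 0.3036]
ee_rot: [1.209, 1.21, -1.209]
force: [-1.0, -0.7, -0.1]
grip_width: 0.0853
[-1.29  0.34  1.52  0.    1.28 -1.29] [[-0.     1.     0.001]
 [ 0.001  0.001 -1.   ]
 [-1.    -0.    -0.001]]
t 1.05 tcp [ 0.2183 -0.4773  0.3036] w 0.0853 F [-1.  -0.7 -0.1] toolshift mm [ 121.1  312.8 -113.1]
[ 0.36146681 -0.58038508]
[ 0.65689473 -0.58933516]
[ 0.10445272 -0.82465481]
```

```bash
python3 -m inch '0 0 45 -16 0;0 0 45 -16 0;0 0 45 -16 0;0 0 45 -16 0;0 0 45 -16 0'; python3 -m inch '0 30 38 -14 0;0 30 30 -14 0;0 30 20 -5 0;0 0 0 0 0'
cat > w.py <<'E'
import sys
from h import *
i=optics.camera_info('wrist');im=optics.camera('wrist');n=sys.argv[1]
import pickle;pickle.dump(i,open(f'{n}.pkl','wb'))
cv2.imwrite(f'pics/{n}.png',im[...,::-1])
go(*map(float,sys.argv[2:5]))
E
python3 w.py w1 .531 -.364 .011
```

```text
time_s: 1.55
eef_pos: [0.445, -0.3967, 0.3038]
ee_rot: [1.213, 1.207, -1.213]
force: [1.4, -1.0, -0.2]
grip_width: 0.0853
time_s: 1.95
eef_pos: [0.5318, -0.3619, 0.2087]
ee_rot: [1.212, 1.218, -1.212]
force: [0.1, 0.3, -0.3]
grip_width: 0.0853
t 2.0 tcp [ 0.5311 -0.3634  0.2114] w 0.0854 F [-1.   0.3  0.6] toolshift mm [127.8   0.4   1. ]
```

View pics/w1.png

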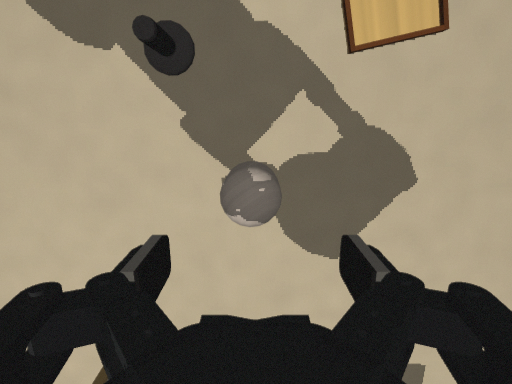

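Run:
```python
from h import *
import pickle
i=pickle.load(open('w1.pkl','rb'))
for z in(.01,.03,.034):print(onz(i,(251,194),z))
print('tall foot',onz(i,(169,47),.008),'tip',onz(i,(145,28),.064))
print('tray corner',onz(i,(350,52),.009),onz(i,(448,28),.009))
```

```text
[ 0.52565143 -0.36789751]
[ 0.52605237 -0.36256198]
[ 0.52613256 -0.36149488]
tall foot [ 0.45426064 -0.23508953] tip [ 0.45453915 -0.23575378]
tray corner [ 0.61268188 -0.23967896] [ 0.69474078 -0.22109902]
```

Run:
```python
from h import *
i=optics.camera_info('wrist');s,p,R=st()
for r in(.055,.06,.066,.0726,.08):
    print(r,[np.round(proj(i,p+R@np.array([r,y,z])),0) for y in (.0426,.057) for z in(-.011,.011)])
```

```text
0.055 [array([346., 236.]), array([342., 277.]), array([376., 236.]), array([371., 277.])]
0.06 [array([343., 232.]), array([339., 272.]), array([372., 232.]), array([367., 272.])]
0.066 [array([339., 228.]), array([336., 266.]), array([367., 228.]), array([363., 266.])]
0.0726 [array([336., 223.]), array([333., 260.]), array([363., 223.]), array([359., 260.])]
0.08 [array([332., 218.]), array([330., 254.]), array([358., 218.]), array([354., 254.])]
```

```bash
python3 -m inch '0 40 -4 0 0;0 45 0 0 0;0 35 0 0 0;0 13 0 0 0;0 0 0 0 0'; python3 -m inch '1 0 0 0 0;1 0 0 0 0;1 0 0 0 0;1 0 0 0 0;1 0 0 0 0'
python3 w.py w2 .633 -.124 .011
```

```text
time_s: 2.5
eef_pos: [0.5262, -0.3653, 0.0809]
ee_rot: [1.211, 1.21, -1.212]
force: [0.2, 1.2, 1.5]
grip_width: 0.086
time_s: 3.0
eef_pos: [0.5281, -0.3659, 0.0842]
ee_rot: [1.209, 1.203, -1.209]
force: [-0.0, -0.5, 5.9]
grip_width: 0.054
t 3.05 tcp [ 0.5281 -0.3659  0.0842] w 0.0539 F [-0.5 -0.7  6.4] toolshift mm [ 1.000e-01  1.047e+02 -2.419e+02]
```

View pics/w2.png

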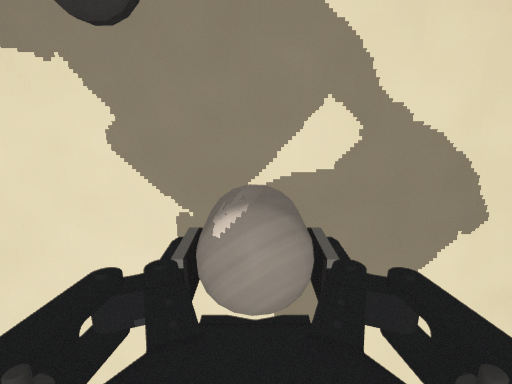

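Run:
```python
from h import *
i=optics.camera_info('wrist');s,p,R=st();print(s['grip_width'],p,s['force'])
for r in(.055,.06,.066,.0726,.08):
    print(r,[np.round(proj(i,p+R@np.array([r,y,z])),0) for y in (.028,) for z in(-.011,.011)])
im=optics.camera('side')[...,::-1];cv2.imwrite('pics/d1.png',cv2.resize(im[250:384,180:380],None,fx=4,fy=4,interpolation=cv2.INTER_CUBIC))
```

```text
0.05388934049645116 [ 0.52813105 -0.365851    0.08422063] [-0.46243954 -0.73879493  6.42031126]
0.055 [array([316., 236.]), array([313., 277.])]
0.06 [array([313., 232.]), array([311., 272.])]
0.066 [array([311., 228.]), array([309., 266.])]
0.0726 [array([309., 223.]), array([307., 260.])]
0.08 [array([306., 218.]), array([305., 254.])]
```

View pics/d1.png

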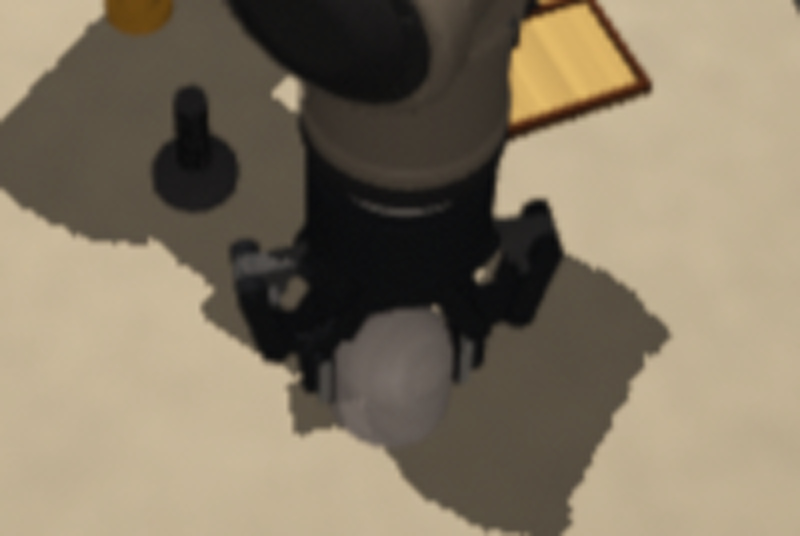

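```bash
python3 -m inch '0.1 0 0 0 0;0 0 0 0 0;0 0 0 0 0;0 10 0 0 0;0 0 0 0 0'; python3 -m inch '1 0 0 0 0;1 0 0 0 0;1 0 0 0 0;1 0 0 0 0;1 0 0 0 0'
python3 w.py w3 .633 -.124 .011
```

```text
time_s: 3.6
eef_pos: [0.5264, -0.3642, 0.0694]
ee_rot: [1.21, 1.212, -1.21]
force: [-0.6, 0.6, 0.1]
grip_width: 0.0859
time_s: 4.1
eef_pos: [0.5272, -0.3649, 0.0714]
ee_rot: [1.209, 1.208, -1.209]
force: [0.7, -0.8, 0.6]
grip_width: 0.0543
t 4.15 tcp [ 0.5272 -0.3649  0.0714] w 0.0547 F [ 0.8 -1.   2. ] toolshift mm [ -12.2  105.7 -241. ]
```

View pics/w3.png

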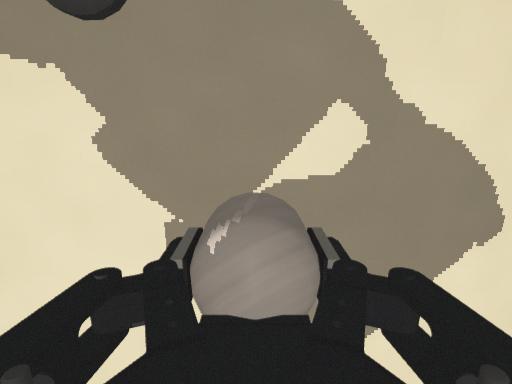

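```bash
python3 -m inch '0 0 0 0 0;0 0 0 0 0;0 -5 0 0 0;0 0 0 0 0'; python3 -m inch '1 0 0 0 0;1 0 0 0 0;1 0 0 0 0;1 0 0 0 0;1 0 0 0 0'; python3 -m inch '1 -20 0 0 0;1 -40 0 0 0;1 0 0 0 0'
python3 w.py w4 .633 -.124 .10
```

```text
time_s: 4.55
eef_pos: [0.5273, -0.365, 0.0769]
ee_rot: [1.209, 1.208, -1.209]
force: [-0.6, 0.4, 0.0]
grip_width: 0.0849
time_s: 5.05
eef_pos: [0.5272, -0.3649, 0.0765]
ee_rot: [1.209, 1.208, -1.209]
force: [0.1, 0.2, 3.2]
grip_width: 0.0544
time_s: 5.35
eef_pos: [0.5288, -0.3663, 0.1409]
ee_rot: [1.208, 1.2, -1.208]
force: [-0.1, -1.0, -0.9]
grip_width: 0.0545
t 5.4 tcp [ 0.5279 -0.3656  0.1384] w 0.0544 F [-0.4 -0.8 -2.3] toolshift mm [ -34.6  105.  -241.5]
```

View pics/w4.png

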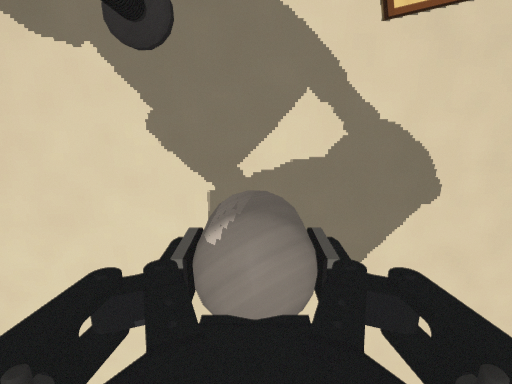

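```bash
python3 -m inch '1 0 20 -40 0;1 0 20 -42 0;1 0 21 -42 0;1 0 21 -42 0;1 0 21 -42 0'; python3 -m inch '1 0 2 -30 0;1 0 0 -4 0;1 0 0 0 0'
python3 w.py w5 .633 -.126 .01
```

```text
time_s: 5.9
eef_pos: [0.6299, -0.1549, 0.1342]
ee_rot: [1.209, 1.212, -1.212]
force: [0.1, -0.5, -1.6]
grip_width: 0.0543
time_s: 6.2
eef_pos: [0.6315, -0.1216, 0.1345]
ee_rot: [1.207, 1.212, -1.21]
force: [-0.1, -0.3, -1.3]
grip_width: 0.0542
t 6.25 tcp [ 0.6316 -0.1229  0.1349] w 0.054 F [-0.4 -0.1 -1.3] toolshift mm [52.3  1.5  3.1]
```

View pics/w5.png

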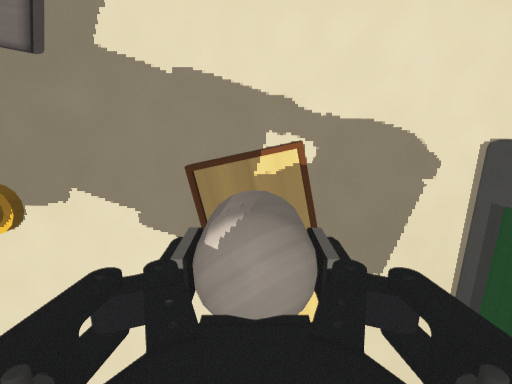

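Run:
```python
from h import *
import pickle
i=pickle.load(open('w5.pkl','rb'))
a=onz(i,(187,167),.009);b=onz(i,(302,143),.009);print(a,b,np.linalg.norm(a-b))
y=-np.array([-(b-a)[1],(b-a)[0]])/np.linalg.norm(b-a);y=-y if y[1]<0 else y
m=(a+b)/2;print(y,'wide',m-y*.044,'narrow',m-y*.119,'centre',m-y*.077)
```

```text
[ 0.58245667 -0.08921377] [ 0.66235649 -0.07240254] 0.08164924321607454
[-0.20589563  0.97857396] wide [ 0.63146598 -0.12386541] narrow [ 0.64690816 -0.19725846] centre [ 0.63826054 -0.15615835]
```

```bash
python3 -m inch '1 30 0 2 0;1 16 0 1 0;1 5 0 0 0;1 3 0 0 0;1 0 0 0 0'
python3 w.py w6 .632 -.126 .01
```

```text
time_s: 6.75
eef_pos: [0.6323, -0.1263, 0.0823]
ee_rot: [1.21, 1.208, -1.21]
force: [-0.2, -0.3, -1.4]
grip_width: 0.0543
t 6.8 tcp [ 0.6325 -0.1262  0.0827] w 0.0544 F [ 0.6 -1.  -1.7] toolshift mm [ 0.1 -0.5 -0.2]
```

View pics/w6.png

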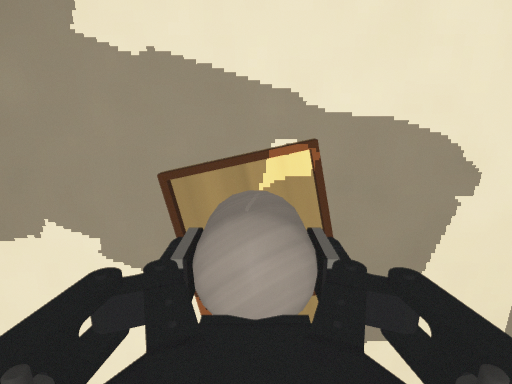

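Good position. Lower the last ~3 mm until there is slight contact, then release and lift.

```bash
python3 -m inch '1 2 0 0 0;1 1 0 0 0;1 0 0 0 0'
```

```text
time_s: 7.1
eef_pos: [0.6324, -0.1258, 0.0796]
ee_rot: [1.21, 1.208, -1.209]
force: [0.5, -0.8, -0.3]
grip_width: 0.0543
```

```bash
python3 -m inch '0.6 0.5 0 0 0;0 0 0 0 0;0 0 0 0 0;0 -5 0 0 0;0 0 0 0 0';python3 -m inch '0 -40 0 0 0;0 -50 0 0 0;0 -40 0 0 0;0 0 0 0 0'
python3 w.py w7 .4555 -.235 .05
```

```text
time_s: 7.6
eef_pos: [0.6326, -0.126, 0.0844]
ee_rot: [1.21, 1.208, -1.209]
force: [1.0, -0.2, -0.1]
grip_width: 0.0852
time_s: 8.0
eef_pos: [0.6347, -0.1266, 0.221]
ee_rot: [1.212, 1.197, -1.202]
force: [0.9, 0.3, -0.2]
grip_width: 0.0855
t 8.05 tcp [ 0.6335 -0.1262  0.2174] w 0.085 F [ 0.5  0.8 -0.6] toolshift mm [  93.8 -178.6  108.7]
```

View pics/w7.png

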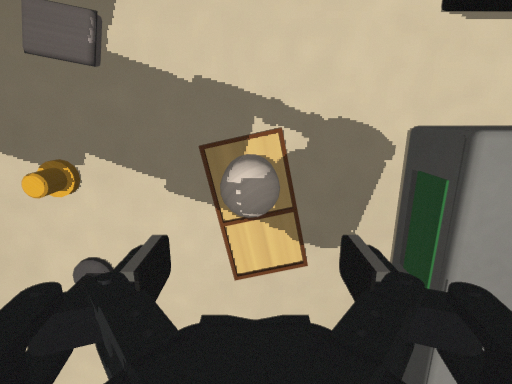

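```bash
python3 -m inch '0 0 -36 22 0;0 0 -36 22 0;0 0 -36 22 0;0 0 -36 22 0;0 0 -35 20 0'; python3 -m inch '0 5 0 0 0;0 0 0 0 0'
python3 w.py w8 .4555 -.2355 .025
```

```text
time_s: 8.55
eef_pos: [0.451, -0.234, 0.2123]
ee_rot: [1.209, 1.211, -1.211]
force: [-0.3, -1.4, -0.0]
grip_width: 0.0857
time_s: 8.75
eef_pos: [0.4522, -0.2338, 0.2074]
ee_rot: [1.211, 1.211, -1.212]
force: [-0.5, 0.8, 0.5]
grip_width: 0.0857
t 8.8 tcp [ 0.4531 -0.2335  0.2078] w 0.0855 F [ 0.4 -0.3  0.6] toolshift mm [110.1   2.6   2.1]
```

View pics/w8.png

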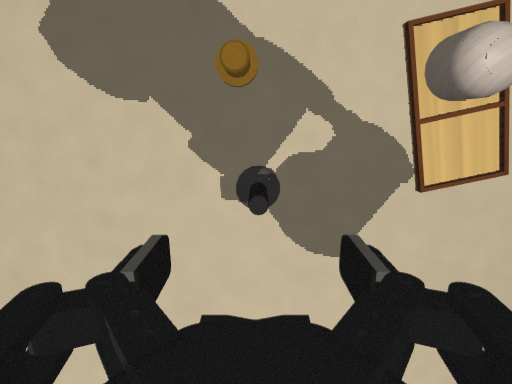

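Run:
```python
from h import *
import pickle
i=pickle.load(open('w8.pkl','rb'))
print('foot',onz(i,(258,187),.009),'tip',onz(i,(258,205),.064))
print('plug top',onz(i,(235,52),.04),'head',onz(i,(237,63),.009))
```

```text
foot [ 0.45389679 -0.23349132] tip [ 0.4533726  -0.23469188]
plug top [ 0.43582524 -0.11891337] head [ 0.43538749 -0.12140358]
```

```bash
python3 -m inch '0 45 0 1 0;0 45 0 0 0;0 24 0 0 0;0 0 0 0 0'; python3 -m inch '1 0 0 0 0;1 0 0 0 0;1 0 0 0 0;1 0 0 0 0;1 0 0 0 0'
python3 -m inch '1 0 0 0 0;1 0 0 0 0'
python3 w.py w9 .647 -.197 .03
```

```text
time_s: 9.2
eef_pos: [0.4524, -0.2328, 0.0911]
ee_rot: [1.209, 1.217, -1.211]
force: [0.1, 0.5, 0.6]
grip_width: 0.0858
time_s: 9.7
eef_pos: [0.4535, -0.235, 0.0956]
ee_rot: [1.21, 1.207, -1.209]
force: [-0.4, -0.0, 3.6]
grip_width: 0.0146
time_s: 9.9
eef_pos: [0.4535, -0.235, 0.0955]
ee_rot: [1.21, 1.207, -1.209]
force: [-0.3, 1.8, 6.7]
grip_width: 0.0146
t 9.95 tcp [ 0.4535 -0.235   0.0955] w 0.0145 F [-0.8  1.3  7.4] toolshift mm [ -6.8 193.5 -38.1]
```

View pics/w9.png

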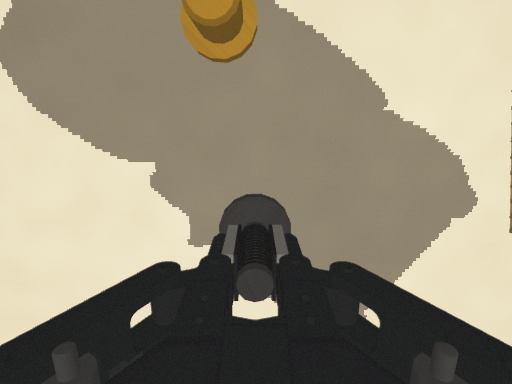

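```bash
python3 -m inch '1 -20 0 0 0;1 -35 0 0 0;1 0 40 -8 0;1 0 45 -8 0;1 0 45 -8 0'; python3 -m inch '1 0 45 -8 0;1 0 18 -6 0;1 0 0 0 0'
python3 w.py w10 .647 -.197 .03
```

```text
time_s: 10.45
eef_pos: [0.5844, -0.2106, 0.1502]
ee_rot: [1.21, 1.208, -1.21]
force: [0.3, -1.3, -1.5]
grip_width: 0.0146
time_s: 10.75
eef_pos: [0.648, -0.1954, 0.1487]
ee_rot: [1.208, 1.21, -1.207]
force: [-0.1, 0.0, -0.3]
grip_width: 0.0148
t 10.8 tcp [ 0.6464 -0.1961  0.1486] w 0.0144 F [-0.7 -0.7 -1.6] toolshift mm [46.   0.7  1. ]
```

View pics/w10.png

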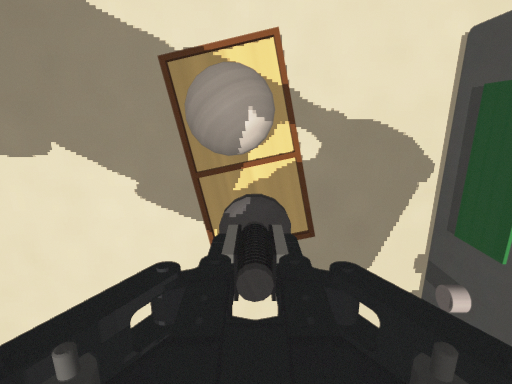

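Run:
```python
from h import *
import pickle
i=pickle.load(open('w10.pkl','rb'))
for z in (0,.05,.1,.15):print(z,onz(i,(425,270),z),onz(i,(465,40),z))
e=proj(i,[.647,-.197,.009])
c=np.array([.6383,-.1562]);y=np.array([-.2059,.9786]);x=np.array([.9786,.2059])
for a,b in [(-.042,-.077),(.042,-.077),(.042,.077),(-.042,.077)]:print(np.round(proj(i,[*(c+a*x+b*y),.009])))
S=optics.camera_info('scene');print([onz(S,(186,268),z).round(3) for z in (.05,.1,.13)],onz(S,(155,326),0),onz(S,(183,300),0))
```

```text
0 [ 0.79456522 -0.25696233] [ 0.79413983 -0.07669315]
0.05 [ 0.76080123 -0.22778573] [ 0.76047291 -0.0886518 ]
0.1 [ 0.72703725 -0.19860914] [ 0.72680599 -0.10061046]
0.15 [ 0.69327326 -0.16943254] [ 0.69313907 -0.11256912]
[213. 257.]
[315. 238.]
[280.  29.]
[159.  57.]
[array([ 0.805, -0.062]), array([ 0.823, -0.047]), array([ 0.833, -0.037])] [ 0.93239215 -0.08184263] [ 0.85920906 -0.05073191]
```

```bash
python3 -m inch '1 30 0 1 0;1 14 0 0 0;1 3 0 0 0;1 2 0 0 0;1 0 0 0 0'
```

```text
time_s: 11.3
eef_pos: [0.6462, -0.1982, 0.1014]
ee_rot: [1.21, 1.208, -1.21]
force: [0.1, -0.3, -0.6]
grip_width: 0.0145
```

```bash
python3 -m inch '1 2 0 0 0;1 1 0 0 0;1 0 0 0 0'
```

```text
time_s: 11.6
eef_pos: [0.6465, -0.198, 0.0986]
ee_rot: [1.21, 1.207, -1.209]
force: [-0.5, 0.7, 3.2]
grip_width: 0.0147
```

```bash
python3 -m inch '0.7 0 0 0 0;0.3 0 0 0 0;0 0 0 0 0;0 0 0 0 0;0 -20 0 0 0';python3 -m inch '0 -40 0 0 0;0 -50 0 0 0;0 -20 0 0 0;0 0 0 0 0'
python3 w.py w11 .471 .1445 .07
```

```text
time_s: 12.1
eef_pos: [0.6447, -0.1972, 0.1148]
ee_rot: [1.209, 1.215, -1.213]
force: [-0.6, 0.2, -0.9]
grip_width: 0.0815
time_s: 12.5
eef_pos: [0.6475, -0.1984, 0.2324]
ee_rot: [1.211, 1.201, -1.205]
force: [0.4, -0.7, -0.5]
grip_width: 0.0855
t 12.55 tcp [ 0.6466 -0.198   0.2295] w 0.0852 F [ 0.3  0.2 -0.5] toolshift mm [  85.8 -176.1 -342.5]
```

View pics/w11.png

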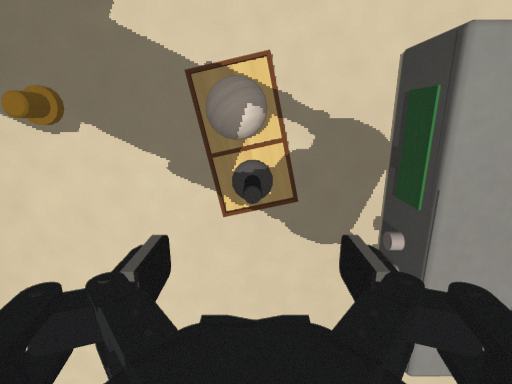

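```bash
python3 -m inch '0 0 -20 -38 0;0 0 -20 -38 0;0 0 -20 -38 0;0 0 -20 -38 0;0 0 -20 -38 0'; python3 -m inch '0 0 -20 -38 0;0 0 -20 -38 0;0 5 -20 -38 0;0 5 -15 -38 0;0 0 0 0 0'
python3 w.py w12 .471 .1445 .02
```

```text
time_s: 13.05
eef_pos: [0.5444, -0.0063, 0.2257]
ee_rot: [1.209, 1.212, -1.212]
force: [0.3, -0.1, 0.7]
grip_width: 0.0854
time_s: 13.55
eef_pos: [0.4681, 0.1476, 0.2155]
ee_rot: [1.204, 1.215, -1.21]
force: [0.2, -0.3, -0.6]
grip_width: 0.0854
t 13.6 tcp [0.4695 0.1459 0.216 ] w 0.0855 F [-0.4 -0.3 -0.3] toolshift mm [123.4   1.9   1.3]
```

View pics/w12.png

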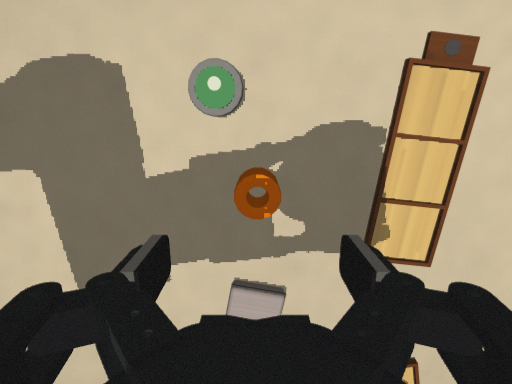

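Run:
```python
from h import *
import pickle
i=pickle.load(open('w12.pkl','rb'))
print('grom',onz(i,(257.5,196),.038), onz(i,(258,196),.038))
a,b,c=[onz(i,p,.009) for p in((406,59),(488,68),(431,265))]
print(a,b,c,np.linalg.norm(a-b),np.linalg.norm(b-c),'centre',(a+c)/2)
x=(b-a)/np.linalg.norm(b-a);y=(b-c)/np.linalg.norm(b-c);print(x,y)
m=(a+c)/2
for k in(.066,0,-.066):print(m+y*k)
print('tin',onz(i,(257,300),.02),'level',onz(i,(216,87),.017))
```

```text
grom [0.46851104 0.14432641] [0.46896672 0.14432912]
[0.6011604  0.26476822] [0.67610887 0.25754098] [0.65751189 0.05953249] 0.07529611734617885 0.19887989343089274 centre [0.62933615 0.16215035]
[ 0.99538286 -0.09598422] [0.09350857 0.99561847]
[0.63550771 0.22786117]
[0.62933615 0.16215035]
[0.62316458 0.09643953]
tin [0.46889678 0.0220826 ] level [0.4307301  0.23969189]
```

```bash
python3 -m inch '0 45 0 1.5 0;0 45 0 0 0;0 40 0 0 0;0 6 0 0 0;0 0 0 0 0'; python3 -m inch '1 0 0 0 0;1 0 0 0 0;1 0 0 0 0;1 0 0 0 0;1 0 0 0 0'
python3 w.py w13 .638 .227 .03
```

```text
time_s: 14.1
eef_pos: [0.4712, 0.1418, 0.0806]
ee_rot: [1.208, 1.21, -1.213]
force: [0.4, -0.2, 0.6]
grip_width: 0.0854
time_s: 14.6
eef_pos: [0.4722, 0.1428, 0.0836]
ee_rot: [1.211, 1.207, -1.207]
force: [-1.6, -1.2, 10.6]
grip_width: 0.0423
t 14.65 tcp [0.4722 0.1428 0.0836] w 0.0424 F [-1.  -0.8 10.3] toolshift mm [-18.4 165.9 -84.2]
```

View pics/w13.png

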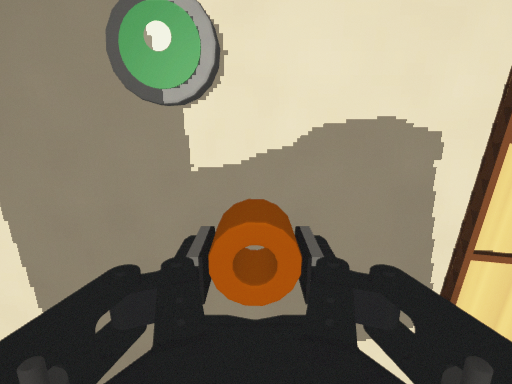

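```bash
python3 -m inch '1 -20 0 0 0;1 -35 0 0 0;1 0 40 -20 0;1 0 42 -21 0;1 0 42 -21 0'; python3 -m inch '1 0 42 -21 0;1 0 0 -1 0;1 0 0 0 0'
python3 w.py w14 .638 .227 .0
```

```text
time_s: 15.15
eef_pos: [0.597, 0.2055, 0.1387]
ee_rot: [1.211, 1.207, -1.207]
force: [0.5, -0.8, -0.3]
grip_width: 0.0426
time_s: 15.45
eef_pos: [0.6374, 0.2271, 0.1363]
ee_rot: [1.209, 1.209, -1.209]
force: [0.4, 0.0, -0.4]
grip_width: 0.0424
t 15.5 tcp [0.6366 0.2266 0.1365] w 0.0428 F [-0.8  0.6 -0.2] toolshift mm [63.9  1.5 -0.4]
```

View pics/w14.png

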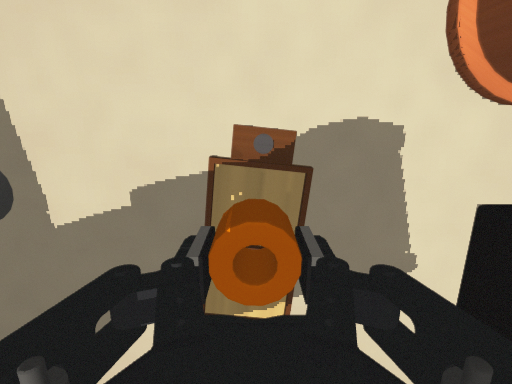

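Run:
```python
from h import *
import pickle
i=pickle.load(open('w14.pkl','rb'))
a,b=[onz(i,p,.009) for p in((210,156),(312,167))]
x=(b-a)/np.linalg.norm(b-a);y=np.array([-x[1],x[0]]);m=(a+b)/2
print(a,b,np.linalg.norm(a-b),x,[(m-y*(.101-k)).round(4) for k in(.066,0,-.066)])
```

```text
[0.60480405 0.26691325] [0.67665261 0.25916392] 0.07226525516095618 [ 0.99423375 -0.10723458] [array([0.637 , 0.2282]), array([0.6299, 0.1626]), array([0.6228, 0.097 ])]
```

```bash
python3 -m inch '1 30 0 0 0;1 14 0 0 0;1 3 0 0 0;1 0 0 0 0'; python3 -m inch '1 2 0 0 0;1 1 0 0 0;1 0 0 0 0'
```

```text
time_s: 15.9
eef_pos: [0.6369, 0.2263, 0.0896]
ee_rot: [1.209, 1.209, -1.211]
force: [0.1, 0.4, -0.7]
grip_width: 0.0425
time_s: 16.2
eef_pos: [0.6376, 0.2267, 0.0872]
ee_rot: [1.21, 1.208, -1.209]
force: [-0.5, 0.3, -0.6]
grip_width: 0.0426
```

```bash
python3 -m inch '1 0.7 0 0 0;0.5 0 0 0 0;0 0 0 0 0;0 0 0 0 0;0 -20 0 0 0';python3 -m inch '0 -40 0 0 0;0 -50 0 0 0;0 -20 0 0 0;0 0 0 0 0'
python3 w.py w15 .436 -.121 .1
```

```text
time_s: 16.7
eef_pos: [0.6358, 0.2262, 0.1029]
ee_rot: [1.206, 1.212, -1.215]
force: [-0.4, 0.4, -1.4]
grip_width: 0.0834
time_s: 17.1
eef_pos: [0.6389, 0.2271, 0.2205]
ee_rot: [1.215, 1.204, -1.203]
force: [0.3, 0.8, -0.0]
grip_width: 0.0853
t 17.15 tcp [0.6379 0.2268 0.2176] w 0.0854 F [ 0.4  0.8 -0.6] toolshift mm [  44.1 -201.9  348. ]
```

View pics/w15.png

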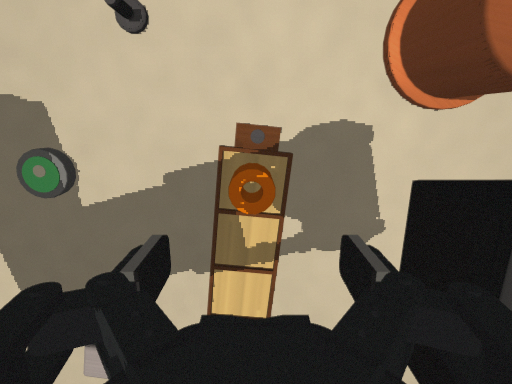

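```bash
python3 -m inch '0 0 -22 38 0;0 0 -22 39 0;0 0 -23 39 0;0 0 -23 39 0;0 0 -23 39 0'; python3 -m inch '0 0 -23 39 0;0 0 -23 39 0;0 0 -23 39 0;0 5 -20 37 0;0 0 0 0 0'
python3 w.py w16 .436 -.121 .02
```

```text
time_s: 17.65
eef_pos: [0.5223, 0.0315, 0.214]
ee_rot: [1.208, 1.212, -1.212]
force: [0.9, -1.3, 0.4]
grip_width: 0.0854
time_s: 18.15
eef_pos: [0.4323, -0.1241, 0.209]
ee_rot: [1.212, 1.211, -1.216]
force: [0.3, 0.2, 0.4]
grip_width: 0.0851
t 18.2 tcp [ 0.4335 -0.1226  0.2094] w 0.0854 F [-0.1 -0.2 -0.8] toolshift mm [116.8   2.9  -1.5]
```

View pics/w16.png

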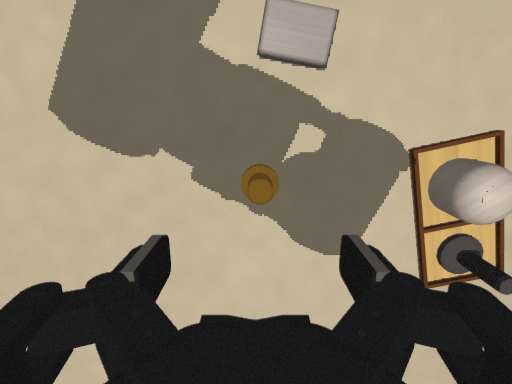

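Run:
```python
from h import *
import pickle
i=pickle.load(open('w16.pkl','rb'))
print(onz(i,(260,184),.009),onz(i,(260,188),.04))
```

```text
[ 0.43543256 -0.12136659] [ 0.43500982 -0.1176745 ]
```

```bash
python3 -m inch '0 45 2 -2 0;0 45 0 0 0;0 30 0 0 0;0 4 0 0 0;0 0 0 0 0'; python3 -m inch '1 0 0 0 0;1 0 0 0 0;1 0 0 0 0;1 0 0 0 0;1 0 0 0 0';python3 -m inch '1 0 0 0 0;1 0 0 0 0'
python3 w.py w17 .631 .1615 .1
```

```text
time_s: 18.7
eef_pos: [0.4371, -0.1183, 0.0862]
ee_rot: [1.209, 1.212, -1.21]
force: [0.3, -0.4, 1.0]
grip_width: 0.0853
time_s: 19.2
eef_pos: [0.4375, -0.1193, 0.0879]
ee_rot: [1.21, 1.208, -1.209]
force: [-1.9, 1.1, 7.6]
grip_width: 0.0219
time_s: 19.4
eef_pos: [0.4375, -0.1193, 0.0879]
ee_rot: [1.21, 1.208, -1.209]
force: [-1.6, 0.8, 8.4]
grip_width: 0.0219
t 19.45 tcp [ 0.4375 -0.1194  0.0879] w 0.0222 F [-1.   1.   7.7] toolshift mm [ -84.7  193.4 -281. ]
```

View pics/w17.png

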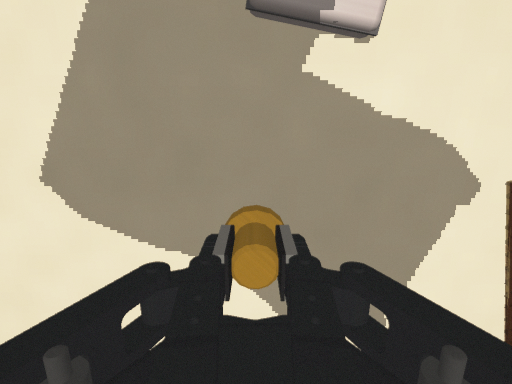

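```bash
python3 -m inch '1 -20 0 0 0;1 -40 0 0 0;1 -20 15 -20 0;1 0 25 -37 0;1 0 25 -37 0'; python3 -m inch '1 0 25 -37 0;1 0 25 -37 0;1 0 25 -37 0;1 0 25 -37 0;1 0 25 -35 0'; python3 -m inch '1 0 3 -4 0;1 0 0 0 0'
python3 w.py w18 .631 .1615 .02
```

```text
time_s: 19.95
eef_pos: [0.5031, -0.0247, 0.1682]
ee_rot: [1.212, 1.206, -1.21]
force: [0.6, -0.5, -1.1]
grip_width: 0.0219
time_s: 20.45
eef_pos: [0.6278, 0.1595, 0.1667]
ee_rot: [1.209, 1.209, -1.21]
force: [1.1, 0.0, -1.9]
grip_width: 0.022
time_s: 20.65
eef_pos: [0.6301, 0.1626, 0.1661]
ee_rot: [1.207, 1.21, -1.209]
force: [0.6, -0.5, -2.0]
grip_width: 0.0219
t 20.7 tcp [0.6297 0.1615 0.1662] w 0.0217 F [-0.4 -0.5 -2.8] toolshift mm [73.6  1.5 -0.1]
```

View pics/w18.png

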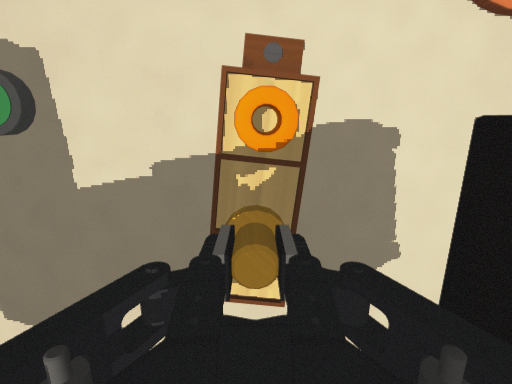

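```bash
python3 -m inch '1 40 1 0 0;1 25 0 0 0;1 6 0 0 0;1 0 0 0 0'; python3 -m inch '1 2 0 0 0;1 1 0 0 0;1 0 0 0 0'
```

```text
time_s: 21.1
eef_pos: [0.6307, 0.1604, 0.0954]
ee_rot: [1.209, 1.209, -1.213]
force: [0.5, -0.4, -1.7]
grip_width: 0.0223
time_s: 21.4
eef_pos: [0.6318, 0.1616, 0.0941]
ee_rot: [1.211, 1.208, -1.208]
force: [0.2, -0.0, -1.8]
grip_width: 0.0225
```

```bash
python3 -m inch '1 2 0 0 0;1 0.7 0 0 0;1 0 0 0 0'
```

```text
time_s: 21.7
eef_pos: [0.6316, 0.1618, 0.0909]
ee_rot: [1.21, 1.208, -1.209]
force: [-2.8, -0.7, 4.7]
grip_width: 0.0223
```

```bash
python3 -m inch '0.7 0 0 0 0;0.3 0 0 0 0;0 0 0 0 0;0 0 0 0 0;0 -20 0 0 0';python3 -m inch '0 -40 0 0 0;0 -50 0 0 0;0 -20 0 0 0;0 0 0 0 0'
python3 w.py w19 .53 .381 .1
```

```text
time_s: 22.2
eef_pos: [0.6298, 0.1614, 0.1076]
ee_rot: [1.206, 1.213, -1.214]
force: [1.0, -1.2, 0.2]
grip_width: 0.0815
time_s: 22.6
eef_pos: [0.6329, 0.1619, 0.2248]
ee_rot: [1.214, 1.204, -1.203]
force: [0.2, 0.9, -0.9]
grip_width: 0.0854
t 22.65 tcp [0.6319 0.1618 0.2219] w 0.085 F [-0.4  0.2 -1.3] toolshift mm [  49.1 -102.1 -219.1]
```

View pics/w19.png

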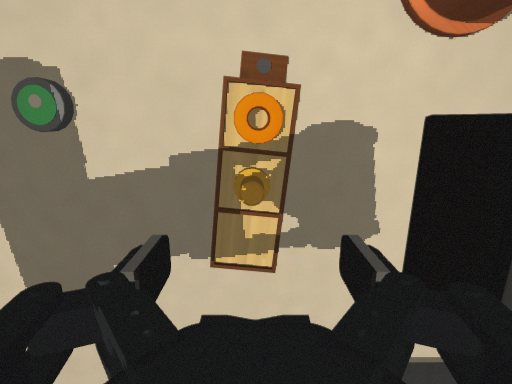

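Plug is standing in the middle bay. Now the short screw.

```bash
python3 -m inch '0 0 -20 -43 0;0 0 -20 -43 0;0 0 -20 -43 0;0 0 -20 -43 0;0 5 -20 -43 0'; python3 -m inch '0 5 -2 -4 0;0 0 0 0 0'
python3 w.py w20 .53 .381 .02
```

```text
time_s: 23.15
eef_pos: [0.5301, 0.3781, 0.2136]
ee_rot: [1.208, 1.209, -1.212]
force: [1.1, 0.4, 0.9]
grip_width: 0.0852
time_s: 23.35
eef_pos: [0.5278, 0.3814, 0.2074]
ee_rot: [1.204, 1.211, -1.212]
force: [-0.5, -0.3, -0.7]
grip_width: 0.0852
t 23.4 tcp [0.5289 0.3803 0.2082] w 0.0852 F [-0.4 -0.8  0.2] toolshift mm [115.5   1.5  -1. ]
```

View pics/w20.png

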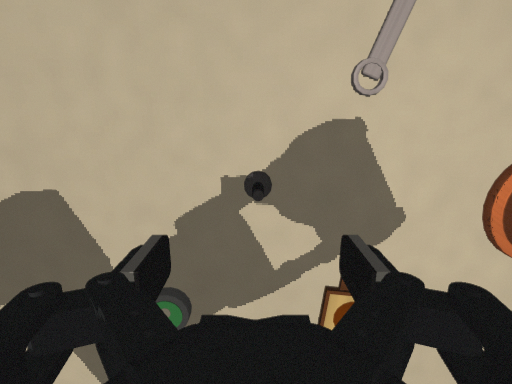

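Run:
```python
from h import *
import pickle
i=pickle.load(open('w20.pkl','rb'))
print(onz(i,(258,185),.007),onz(i,(258,193),.044))
```

```text
[0.5290657  0.38245748] [0.52878257 0.38436789]
```

```bash
python3 -m inch '0 45 0 -3 0;0 45 0 0 0;0 28 0 0 0;0 3 0 0 0;0 0 0 0 0'; python3 -m inch '1 0 0 0 0;1 0 0 0 0;1 0 0 0 0;1 0 0 0 0;1 0 0 0 0';python3 -m inch '1 0 0 0 0;1 0 0 0 0'
python3 w.py w21 .624 .0965 .1
```

```text
time_s: 23.9
eef_pos: [0.5304, 0.3823, 0.089]
ee_rot: [1.21, 1.208, -1.212]
force: [0.7, -0.6, 0.1]
grip_width: 0.0853
time_s: 24.4
eef_pos: [0.5295, 0.3839, 0.0897]
ee_rot: [1.21, 1.209, -1.209]
force: [-0.0, -0.2, 0.3]
grip_width: 0.0122
time_s: 24.6
eef_pos: [0.5297, 0.3839, 0.0898]
ee_rot: [1.21, 1.209, -1.209]
force: [-0.8, -0.4, 4.5]
grip_width: 0.0076
t 24.65 tcp [0.5297 0.3839 0.0898] w 0.0076 F [-0.2 -0.1  4.7] toolshift mm [-82.9  94.5 287.3]
```

View pics/w21.png

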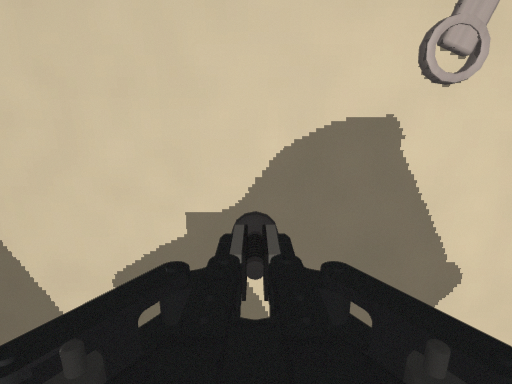

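```bash
python3 -m inch '1 -20 0 0 0;1 -40 0 0 0;1 -20 8 20 0;1 0 14 42 0;1 0 14 42 0'; python3 -m inch '1 0 14 42 0;1 0 14 42 0;1 0 14 42 0;1 0 14 42 0;1 0 2 15 0'; python3 -m inch '1 0 0 0 0;1 0 0 0 0'
python3 w.py w22 .624 .0965 .02
```

```text
time_s: 25.15
eef_pos: [0.5655, 0.2793, 0.1698]
ee_rot: [1.209, 1.209, -1.207]
force: [0.4, 0.1, -1.7]
grip_width: 0.008
time_s: 25.65
eef_pos: [0.6244, 0.0925, 0.1687]
ee_rot: [1.212, 1.206, -1.213]
force: [-0.5, -0.2, -0.9]
grip_width: 0.0081
time_s: 25.85
eef_pos: [0.6229, 0.0973, 0.1688]
ee_rot: [1.21, 1.21, -1.21]
force: [-0.8, 0.0, 0.4]
grip_width: 0.008
t 25.9 tcp [0.6228 0.0981 0.169 ] w 0.0078 F [-0.1 -0.4 -0. ] toolshift mm [76.4  1.2  1.6]
```

View pics/w22.png

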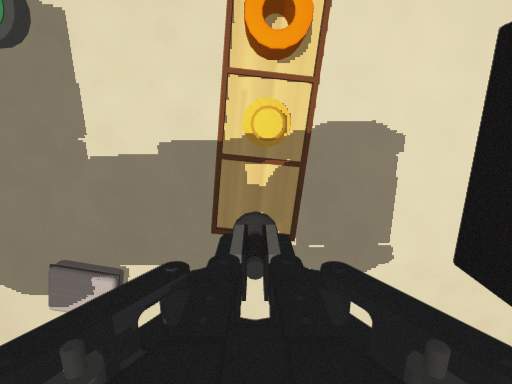

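```bash
python3 - <<'E'
from h import *
import pickle
i=pickle.load(open('w22.pkl','rb'))
c=[onz(i,p,.009) for p in ((221,157),(303,163),(295,238),(213,232))];print(c,np.mean(c,0))
E
python3 -m inch '1 40 1 1.5 0;1 25 0 0 0;1 6 0 0 0;1 0 0 0 0'; python3 -m inch '1 2 0 0 0;1 1 0 0 0;1 0 0 0 0'
```

```text
[array([0.59403739, 0.1321598 ]), array([0.66118316, 0.1271979 ]), array([0.65703817, 0.06062354]), array([0.58495586, 0.06631859])] [0.62430364 0.09657496]
time_s: 26.3
eef_pos: [0.6237, 0.0966, 0.0975]
ee_rot: [1.207, 1.211, -1.21]
force: [0.1, 0.8, -0.6]
grip_width: 0.0075
time_s: 26.6
eef_pos: [0.6248, 0.0953, 0.0963]
ee_rot: [1.21, 1.208, -1.208]
force: [-1.0, -0.3, 0.3]
grip_width: 0.0077
```

```bash
python3 -m inch '1 2 0 0 0;1 1 0 0 0;1 0 0 0 0'
```

```text
time_s: 26.9
eef_pos: [0.6245, 0.0951, 0.0928]
ee_rot: [1.21, 1.208, -1.209]
force: [-1.1, -0.4, 3.5]
grip_width: 0.0077
```

```bash
python3 -m inch '0.8 0 0 0 0;0.4 0 0 0 0;0 0 0 0 0;0 0 0 0 0;0 -20 0 0 0';python3 -m inch '0 -40 0 0 0;0 -50 0 0 0;0 -20 0 0 0;0 0 0 0 0'
python3 -m inch '0 -20 -40 20 0;0 -20 -40 20 0;0 0 -40 20 0;0 0 -20 0 0;0 0 0 0 0'
python3 w.py w23 .624 .0965 .1
python3 - <<'E'
from h import *
a=optics.camera('scene')[...,::-1];b=optics.camera('side')[...,::-1]
cv2.imwrite('pics/s2.png',cv2.resize(a[120:280,100:380],None,fx=2.8,fy=2.8,interpolation=cv2.INTER_CUBIC))
cv2.imwrite('pics/d2.png',cv2.resize(b[90:370,180:360],None,fx=2.1,fy=2.1,interpolation=cv2.INTER_CUBIC))
E
```

```text
time_s: 27.4
eef_pos: [0.6227, 0.0951, 0.1097]
ee_rot: [1.207, 1.213, -1.214]
force: [0.2, -0.0, -0.6]
grip_width: 0.0739
time_s: 27.8
eef_pos: [0.6258, 0.0953, 0.2266]
ee_rot: [1.213, 1.203, -1.204]
force: [0.7, 0.1, -0.2]
grip_width: 0.085
time_s: 28.3
eef_pos: [0.4817, 0.035, 0.2615]
ee_rot: [1.209, 1.211, -1.212]
force: [1.1, 0.3, 0.0]
grip_width: 0.0856
t 28.35 tcp [0.4835 0.0351 0.2618] w 0.0856 F [ 0.2  0.9 -1.2] toolshift mm [ 89.1 140.5 -61.5]
```

View pics/s2.png

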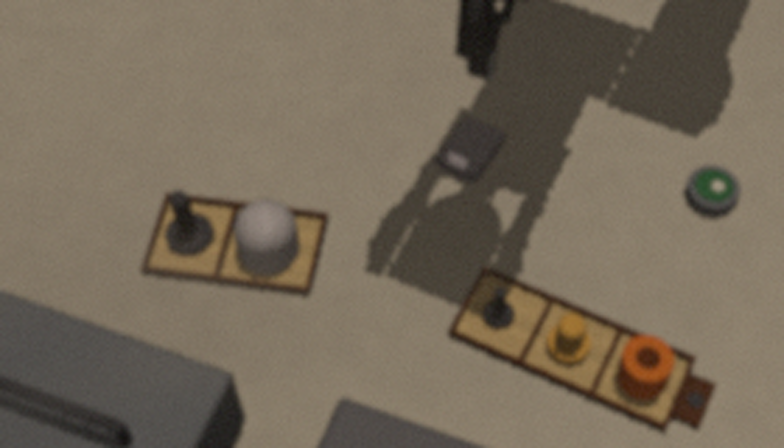

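View pics/d2.png

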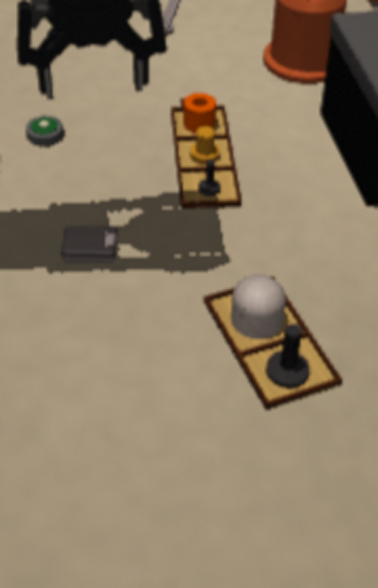

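View pics/w23.png

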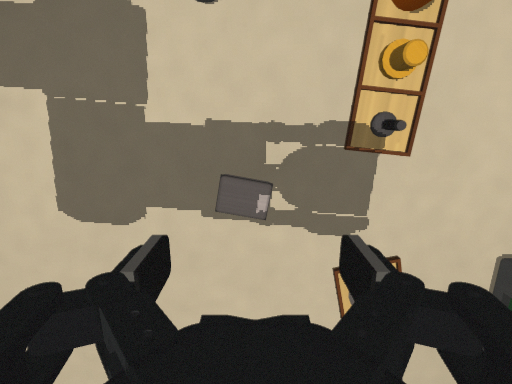

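All five parts stand upright in their bays. In the scene crop the dome is at (265,240), the tall screw at (188,232), the grommet at (645,367), the plug at (569,340) and the short screw at (497,312). The tin and bubble level look unmoved, and the gripper is clear.

```bash
python3 -c "
from workcell import manip
print(manip.job_done())"
```

```text
the job is handed in; nothing more can be done
None
```

Both kits are made up and the job is handed in, at about 28 s on the robot's clock. I worked in the order you gave:
- **Two-bay tray:** the dome cover is in the wide bay and the tall screw in the narrow bay.
- **Three-bay tray:** the grommet is next to the finger tab, the plug in the middle bay and the short screw in the far bay.

**Last checks:** the scene and side pictures show all five parts upright, each inside its own bay and clear of the rims. The wrist picture agrees for the parts it shows in full, the plug and the short screw. The bubble level and the tin look unmoved by eye; I did not re-measure them. The gripper was open and about 0.19 m above the shelf, touching nothing. The highest force I read was about 11 N.

**What disagreed or needed mending:**
- **Dome grip:** my first grip was too high and the second too low, so I regrasped it twice before lifting.
- **Grip widths:** these read 1.5 to 2.5 mm under the nominal diameters for every part, but nothing slipped.
- **Camera positions:** the scene and side views differed by up to about 9 mm, so I corrected each pick with the wrist camera.

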